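# Free the locked cash drawer with the release key

## Task

The cake stall's cash drawer is locked shut. Take the release key out of its wooden stand, push its rod down through the slot in the top of the cash drawer unit, feel along the slot for the sprung tab of the catch and press it gently (never bearing on the unit with more than about 25 N) until the drawer springs open. Then draw the key out and put it back, fully home in its stand, leaving the drawer open and the jar, the mug and the cake slicer as they were.

Things in the scene. Friction and masses are not known exactly. Their poses are not given: they have to be found in the camera images.
- till: The grey sheet-steel cash drawer unit, fixed to the table: 240 mm deep (its x), 260 mm wide (its y), 110 mm high. Origin at the centre of its underside; x points to its back, its front with the drawer faces -x, z up.
- slot (a point): Centre of the release slot, level with the unit's top face, 50 mm in front of the middle of the top. The slot is 60 mm long (along this point's y) and 10 mm wide (along x), through sheet 3 mm thick, with a thin bright steel rim around it; axes as the unit's, z up.
- frame_mid (a point): Point 30 mm straight below the slot's centre, on the top of the catch's rigid flat steel frame, out of sight; axes as the slot's. The frame runs level under the whole slot but for one window 18 mm long; the window's centre lies up to 20 mm either way of this point along y, different on each unit, and must be felt for. The frame does not give; the rod may slide along it.
- tab_level (a point): Point 34 mm straight below the slot's centre: the height of the top of the catch's hidden sprung tab, which fills the frame's window (wherever that is along y), 16 mm long along the slot. The tab begins to give at about 2.5 N; the catch lets go after about 8 to 9.5 mm of press, at 5 to 8 N; a hard stop comes at 12 mm. It comes up again when let go.
- drawer (a joint): How far the drawer is out, in m: 0 locked shut; once the catch lets go its spring drives it out towards the unit's front (-x) to the stop at 0.045. Its front has no handle.
- key_grip (a point): Centre of the release key's grip: a black square block 22 x 22 mm, 46 mm tall; x and y square to its faces, z up along the key. The grip's flat underside lies 23 mm below this point, the rod's tip 108 mm below it. The key is loose, 60 to 130 g, and stands upright in the stand at the start, the grip's underside on the stand's top.
- key_tip (a point): Lowest point of the key's round steel rod, which is 7 mm thick, 85 mm long and rounded at this tip; axes as the key's.
- stand_hole (a point): Mouth of the hole in the stand, level with the stand's top, on the hole's axis. The stand is a fixed wooden block 70 x 70 mm, 90 mm high; the round hole is 14 mm wide, a little chamfered, and goes right through to the table. It stands to the left or the right of the unit. Home: the key's rod in the hole, the grip's underside on the stand's top.
- jar_mid (a point): Half-way up a closed glass jar with a steel cap, 76 mm wide, 110 mm high, on the side of the unit where the stand is not. A bystander.
- mug_mid (a point): Half-way up a white mug, 80 mm wide, 90 mm high, at the robot's left, beyond the stand or jar. A bystander.
- slicer_grip (a point): Handle of a cake slicer lying on the table at the robot's right, beyond the stand or jar. A bystander.
There are look-alikes about, which are no part of the job. What is meant by the part that bears key_grip is not pink, and is the smaller of those in its own colour.

How it is judged:
By the outcome, as a careful person would: the job done as asked, in the order asked, and still so for the second after the job is handed in, with the robot touching nothing.
It also fails if it takes over 64 s, if anything falls off the work surface, if the arm or the gripper's body presses on something with over 40 N, if the wrist force passes 120 N, or if a joint passes its speed limit or range.

## Robot

A 6-joint arm with a two-finger parallel gripper is mounted at the origin on the work surface. World frame = base frame: x ahead of the robot, y to its left, z up, the work surface at z = 0. Lengths are in m, angles in rad, forces in N, time in s.
With the tool pointing down it reaches from about 0.35 to 0.775 m from the base axis. Payload 7.3 kg.
Tool frame: the origin (TCP) lies at the very end of the fingers, on their centre line; the grasp point (between the pads) lies 19 mm behind it; z points along the fingers, y is the direction in which the jaws open and shut (so a half turn about z gives the same grasp; the last joint's range is limited). The gripper opens to 92 mm and grips with 3 to 60 N. Pads are 19 mm wide; open, the fingers measure 130 mm over their backs; the gripper's body (75 mm by 190 mm) begins 47 mm behind the grasp point.
Start: joints at [0.992, 0.342, 1.524, -0, 1.275, -0.146], TCP at [0.22, 0.477, 0.227] pointing down, gripper open.
Joint ranges: [-2.53, 2.53], [-0.77, 2.02], [0.04, 2.7], [-1, 4.14], [0.28, 2.66], [-3.11, 3.11]. Speed limits (rad/s): [2.57, 2.57, 3.14, 3.14, 3.14, 3.14].

## Interface

Orientations are given as [roll, pitch, yaw] about the fixed x, y, z axes, in that order (R = Rz(yaw) Ry(pitch) Rx(roll)).
In Python, from cell import observe, read_camera, camera_info, hand_in gives the robot as it stands.
- The arm moves only by the tool jog_arm, never from a script. Its argument "rows" is one flat list of numbers, 5 for each row, row after row: the finger opening in mm, from 0 to 91.8, then the shift along the tool's x, y, z in mm, then the turn about the tool's z in degrees. In form: [gripper, tx, ty, tz, roll, gripper, tx, ty, tz, roll, ...]. A call has 1 to 20 rows; each row shifts and turns the commanded pose from where the row before left it, along the tool's axes as they then stand; what a row does not reach is not made up. A row lasts 1/10 s, in which the tool goes at most 50 mm and 8.59 degrees, less where a joint would pass 70% of its speed; a pose out of reach is approached as far as the arm can. A call with a gripper value outside its range is refused whole. The fingers move at their own pace and stop on an object; "grip_force" is the grip in N (left out, the last holds). Time passes only in rows, so rows that do not move let the fingers close. It gives the time, the measured TCP pose, the force and the opening at its end, in the units of the state.
- observe(): the state, without advancing time (a new reading comes with each control period).
- read_camera(name): name is "scene" or "top" or "wrist"; returns (picture, depth): 400x640x3 uint8, red, green, blue; 400x640 float32, m along the optical axis (not along the pixel's ray), 0 where there is no reading.
- camera_info(name): a dict with "fx", "fy", "cx", "cy" (pixels), "extrinsics" (4x4, takes a point from camera to world coordinates); the wrist camera has in their place "tool_from_camera" (4x4, takes a point from camera to tool coordinates, whose origin is the TCP and whose axes are the flange's). Camera axes: x right, y up, looking along -z (the intrinsics and any distortion apply to the point x, -y, -z); pixel columns grow to the right and rows downward; lengths in m; the calibration is good to about 2 mm. A picture is of the moment at which its call begins: read the wrist's pose just before it. camera_info takes no time and is no camera call.
- hand_in(): hands the job in, once; it reports no verdict.
The state is a dict: "time": time; "qpos": joint angles; "qvel": joint speeds; "joint_efforts": joint torques, N m; "tool_pos": TCP position; "tool_rot": TCP orientation; "contact_force": force on the tool from outside, world axes, zero at the start; "torque": the same for the moment, N m; "opening": finger opening in m.
Only numpy, scipy, OpenCV 4.12 (cv2) and the standard library are available. Lean on these libraries where they do the work, as an engineer would, in place of code of your own. Each camera call takes 0.05 s, during which the arm holds its last target. There are 200 camera calls.

## Working session

There is one attempt and no reset: what is moved stays moved. The work goes in short steps, Python scripts to look and compute and a tool call to move; the robot and the scene stay as the last step left them, time stands still between calls to the robot, and variables do not carry over. Pictures are saved under pics/ and viewed, about 8 in all and at most 12, crops included, and the job is handed in when it is done.

Besides the shell and the picture viewer there is one more tool, called after "Emit:" as name(argument=value, ...) on one line, values as JSON. jog_arm: Moves the arm, as the interface text tells. Its arguments: {"type":"object","properties":{"rows":{"type":"array","items":{"type":"number"}},"grip_force":{"type":"number"}},"required":["rows"]}

```bash
mkdir -p pics; ls; cat > h.py <<'E'
import numpy as np, cv2
from cell import observe, read_camera, camera_info
from scipy.spatial.transform import Rotation as R
def snap(n):
    s=observe(); p,d=read_camera(n); c=camera_info(n)
    if n=="wrist":
        T=np.eye(4);T[:3,:3]=R.from_euler('xyz',s["tool_rot"]).as_matrix();T[:3,3]=s["tool_pos"]
        c["extrinsics"]=T@np.array(c["tool_from_camera"])
    c["extrinsics"]=np.array(c["extrinsics"])
    return p,d,c,s
def cloud(d,c):
    v,u=np.mgrid[0:400,0:640]
    P=np.stack([(u-c["cx"])/c["fx"]*d,-(v-c["cy"])/c["fy"]*d,-d],-1)
    E=c["extrinsics"]; W=P@E[:3,:3].T+E[:3,3]; W[d==0]=np.nan; return W
def plane(u,v,z,c):
    E=c["extrinsics"]; r=E[:3,:3]@np.array([(u-c["cx"])/c["fx"],-(v-c["cy"])/c["fy"],-1]); o=E[:3,3]
    return o+r*(z-o[2])/r[2]
E
python3 - <<'E'
from h import *
for n in("scene","top"):
    p,d,c,s=snap(n); cv2.imwrite(f"pics/{n}0.png",p[...,::-1]); np.savez(f"{n}0.npz",p=p,d=d); print(n,{k:v for k,v in c.items()})
print(s)
print(camera_info("wrist"))
E
```

```text
pics
scene {'fx': 477.6592045362883, 'fy': 477.6592045362883, 'cx': 310.91845627692686, 'cy': 198.1016413636397, 'extrinsics': array([[ 0.03817056, -0.64539194,  0.76289728,  1.40488174],
       [ 0.99926727,  0.02680379, -0.02732169, -0.06540619],
       [-0.00281534,  0.76338116,  0.64594216,  0.80039872],
       [ 0.        ,  0.        ,  0.        ,  1.        ]])}
top {'fx': 481.6854869916885, 'fy': 481.6854869916885, 'cx': 317.7402150228278, 'cy': 197.56452734700838, 'extrinsics': array([[ 0.0274723 ,  0.98065369, -0.19381333,  0.29428376],
       [-0.99960169,  0.02569742, -0.01166628, -0.04173717],
       [-0.00646008,  0.19405663,  0.98096906,  1.45796754],
       [ 0.        ,  0.        ,  0.        ,  1.        ]])}
{'time': 0.05, 'qpos': array([ 9.91975294e-01,  3.42740958e-01,  1.52499380e+00, -2.11730007e-05,
        1.27541059e+00, -1.46020349e-01]), 'qvel': array([ 0.00190309, -0.00043884, -0.00101946,  0.00123822, -0.00045396,
        0.00176855]), 'joint_efforts': array([ 1.86887715e-03, -4.32421410e+01, -2.45001251e+01,  7.22530601e-02,
        5.23310434e-02, -3.32262755e-05]), 'tool_pos': array([0.21996632, 0.47625476, 0.22604361]), 'tool_rot': array([-3.14005354e+00, -2.05888656e-04,  2.70879799e+00]), 'contact_force': array([ 1.28997422, -0.40242872, -0.62595135]), 'torque': array([0.00219463, 0.00916025, 0.0247808 ]), 'opening': 0.09156398891484607}
{'fx': 304.90636882411195, 'fy': 304.90636882411195, 'cx': 318.8498864324481, 'cy': 198.86066659150342, 'tool_from_camera': array([[ 8.18609643e-04,  9.64936956e-01,  2.62480478e-01,
         6.98504812e-02],
       [ 9.99999665e-01, -7.90789143e-04, -2.11626026e-04,
         2.97424417e-04],
       [ 3.36093904e-06,  2.62480563e-01, -9.64937280e-01,
        -1.57419777e-01],
       [ 0.00000000e+00,  0.00000000e+00,  0.00000000e+00,
         1.00000000e+00]])}
```

View pics/top0.png

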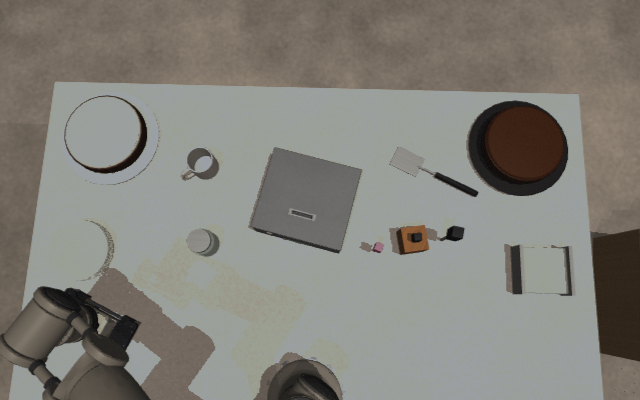

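View pics/scene0.png

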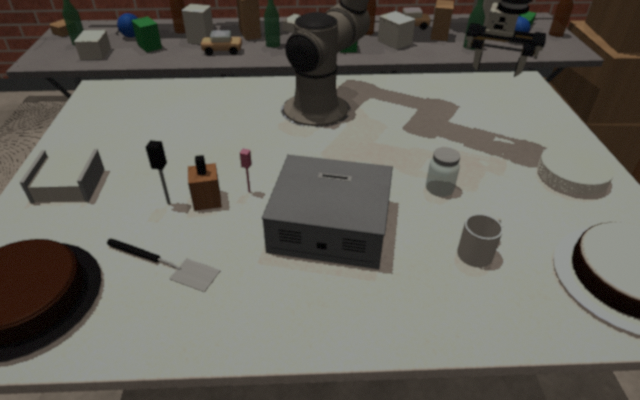

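The top view shows the till with its slot at about (301,214), and the stand with the small black key at (416,238). A bigger black key (455,233) and a pink one (378,247) are the look-alikes. The jar is at (202,241), the mug at (200,162) and the slicer at about (440,175).

```bash
python3 - <<'E'
from h import *
z=np.load("top0.npz"); p,d=z["p"],z["d"]; c=camera_info("top"); c["extrinsics"]=np.array(c["extrinsics"])
W=cloud(d,c)
def blob(m,lab):
    n,l,st,ce=cv2.connectedComponentsWithStats(m.astype(np.uint8))
    i=1+np.argmax(st[1:,4]); mm=l==i
    r=cv2.minAreaRect(np.argwhere(mm)[:,::-1].astype(np.float32))
    print(lab,st[i],ce[i],"W",np.nanmedian(W[mm],0),r); return mm,r
Z=W[...,2]
reg=np.zeros(Z.shape,bool)
def box(a,b,e,f):
    r=reg.copy(); r[e:f,a:b]=1; return r
m,r=blob(box(230,375,140,260)&(abs(Z-.11)<.012),"tilltop")
for q in cv2.boxPoints(r): print(plane(*q,.11,c).round(4))
g=p.sum(2); print(p[212:218,285:318].mean(2).astype(int))
m,r=blob(box(395,435,220,258)&(abs(Z-.09)<.012),"stand")
for q in cv2.boxPoints(r): print(plane(*q,.09,c).round(4))
m,r=blob(box(395,435,220,258)&(Z>.115),"key")
for q in cv2.boxPoints(r): print(plane(*q,.136,c).round(4))
m,r=blob(box(440,470,220,245)&(Z>.05),"big")
m,r=blob(box(365,390,235,258)&(Z>.03),"pink")
E
```

```text
tilltop [ 250  147  112  104 7627] [306.3031336  198.29080897] W [0.55843288 0.00623382 0.10924864] ((305.647705078125, 198.0388641357422), (93.39904022216797, 84.13548278808594), 14.74356460571289)
[0.4714 0.1637 0.11  ]
[0.7119 0.1143 0.11  ]
[ 0.6472 -0.1497  0.11  ]
[ 0.4114 -0.0923  0.11  ]
[[104 104 105 120 138 143 117  80  68  67  71  75  67  60  67  74 112 123
  138 141 127 129 119 107 105 106 106 106 107 106 106 105 105]
 [104 104 103 135 127 139 112  81  70  68  68  69  57  68  74  73  61  58
   71  79 113 122 136 141 125 106 111 108 106 106 106 105 105]
 [104 104 103 114 131 127 139 141 127 123  96  73  60  66  70  69  69  69
   72  57  56  54  75  99 114 136 141 140 134 119 116 110 106]
 [105 106 105 105 107 107 116  98 125 141 142 141 127  96  88  73  71  63
   59  70  73  74  58  53  55  58  73  96 136 143 141 116 105]
 [106 105 103 105 104 105 105 105 107 108 115 107 121 137 141 140 127  96
   87  74  68  70  68  69  69  74  57  93 138 143 138 113 105]
 [107 105 105 105 106 104 105 104 106 106 106 105 106 109 115 114 122 137
  140 126 122  97  80  71  69  53  43  93 13
[... 232 characters left out ...]
4  0.09  ]
[ 0.4958 -0.3328  0.09  ]
[ 0.4252 -0.3434  0.09  ]
[ 0.4115 -0.2727  0.09  ]
key [412 233  10   9  78] [416.74358974 236.67948718] W [ 0.45268411 -0.30165864  0.134957  ] ((416.5, 237.0), (8.0, 9.0), 90.0)
[ 0.4628 -0.2883  0.136 ]
[ 0.4635 -0.313   0.136 ]
[ 0.4414 -0.3127  0.136 ]
[ 0.4407 -0.288   0.136 ]
big [443 226  21  15 234] [454.16239316 233.25213675] W [ 0.46043099 -0.39441738  0.18128737] ((453.43243408203125, 232.90541076660156), (18.9058837890625, 14.79590892791748), 9.462322235107422)
pink [372 242  12  11  84] [377.54761905 247.07142857] W [ 0.42221251 -0.19535084  0.12926667] ((377.5, 247.00003051757812), (8.944271087646484, 9.391485214233398), 26.56505012512207)
```

Emit:
jog_arm(rows=[91.8, -32.6, -20.8, -1.5, 0, 91.8, -32.6, -20.8, -1.5, 0, 91.8, -32.6, -20.8, -1.5, 0, 91.8, -32.6, -20.8, -1.5, 0, 91.8, -32.6, -20.8, -1.5, 0, 91.8, -32.6, -20.8, -1.5, 0, 91.8, -32.6, -20.8, -1.5, 0, 91.8, -32.6, -20.8, -1.5, 0, 91.8, -32.6, -20.8, -1.5, 0, 91.8, -32.6, -20.8, -1.5, 0, 91.8, -32.6, -20.8, -1.5, 0, 91.8, -32.6, -20.8, -1.5, 0, 91.8, -32.6, -20.8, -1.5, 0, 91.8, -32.6, -20.8, -1.5, 0, 91.8, 0, 0, 0, 8.5, 91.8, 0, 0, 0, 8.5, 91.8, 0, 0, 0, 8.5, 91.8, 0, 0, 0, 8.5, 91.8, 0, 0, 0, 8.5, 91.8, 0, 0, 0, 8.5])

```text
time: 2.1
tool_pos: [0.5121, 0.0209, 0.2473]
tool_rot: [-3.141, -0.0, 1.813]
contact_force: [0.2, 0.2, 0.5]
opening: 0.0919
```

```bash
cat >> h.py <<'E'
def to(x,y,z,s):  # tool-frame shift mm to a world target
    return (R.from_euler('xyz',s["tool_rot"]).as_matrix().T@(np.array([x,y,z])-s["tool_pos"])*1000).round(1)
E
python3 - <<'E'
from h import *
p,d,c,s=snap("wrist"); cv2.imwrite("pics/slot.png",p[...,::-1]); np.savez("slot.npz",p=p,d=d,E=c["extrinsics"])
print(s["time"],s["tool_pos"],np.degrees(s["tool_rot"]),s["contact_force"])
print("to key",to(.452,-.3007,.25,s))
E
```

```text
2.1 [0.51209822 0.02086098 0.24728715] [-1.79948083e+02 -2.53631484e-02  1.03849284e+02] [0.17773827 0.19837755 0.46931945]
to key [-297.8 -135.3   -2.7]
```

View pics/slot.png

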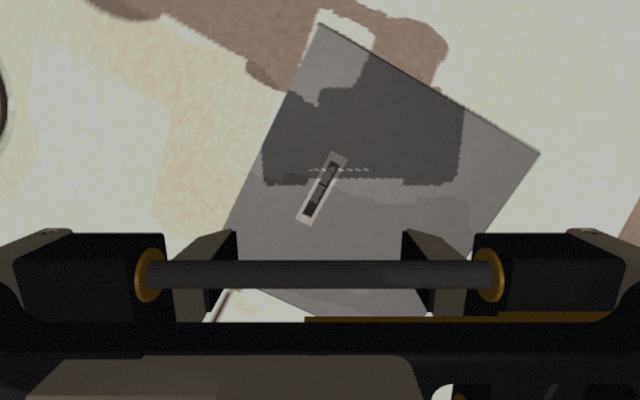

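The slot is clear at about (322,188), running from (337,153) to (303,224). I'll measure it and move on to the key.

```bash
python3 - <<'E'
from h import *
z=np.load("slot.npz"); c=camera_info("wrist"); c["extrinsics"]=z["E"]; g=cv2.cvtColor(z["p"],cv2.COLOR_RGB2GRAY); d=z["d"]
W=cloud(d,c); print("top z",np.nanmedian(W[190:215,340:380,2]), np.nanmedian(W[175:200,280:300,2]))
dark=(g<65); dark[:145]=0;dark[232:]=0;dark[:,:290]=0;dark[:,350:]=0
hole=(W[...,2]<.104)&(np.arange(640)>290)&(np.arange(640)<350); hole[:145]=0;hole[232:]=0
for n,m in(("dark",dark),("depth",hole)):
    m=m.astype(np.uint8)
    k,l,st,_=cv2.connectedComponentsWithStats(m,connectivity=8); 
    if k<2: print(n,'none');continue
    for i in range(1,k):
      if st[i,4]>15: print(n,st[i])
big=cv2.resize(g[140:235,285:360],None,fx=1,fy=1)
# rim: brighter than local surroundings
e=(g.astype(int)>cv2.medianBlur(g,41).astype(int)+15).astype(np.uint8); e[:145]=0;e[232:]=0;e[:,:290]=0;e[:,352:]=0
k,l,st,_=cv2.connectedComponentsWithStats(e,connectivity=8); i=1+np.argmax(st[1:,4]); print("rim",st[i])
r=cv2.minAreaRect(np.argwhere(l==i)[:,::-1].astype(np.float32)); print(r)
q=np.array([plane(*b,.11,c) for b in cv2.boxPoints(r)]); print(q.round(4), q.mean(0).round(4))
for i in range(4): v=q[(i+1)%4]-q[i]; print(np.hypot(*v[:2]),np.degrees(np.arctan2(v[1],v[0])))
E
```

```text
top z 0.10929335279155067 0.10928234261611791
dark [303 161  36  55 287]
dark [290 172  19  13 178]
depth [303 160  35  56 557]
rim [295 151  52  75 888]
((316.3700256347656, 185.80511474609375), (33.4360466003418, 77.87423706054688), 32.79952621459961)
[[ 0.4808 -0.0084  0.11  ]
 [ 0.5062  0.0652  0.11  ]
 [ 0.5369  0.055   0.11  ]
 [ 0.5129 -0.0206  0.11  ]] [0.5092 0.0228 0.11  ]
0.07796285975049262 70.94079129349699
0.03236820525029459 -18.51956048466334
0.07924985061856686 -107.65312684190519
0.03432480466846236 159.34101957018953
```

Emit:
jog_arm(rows=[91.8, -37.2, -16.9, 0, 0, 91.8, -37.2, -16.9, 0, 0, 91.8, -37.2, -16.9, 0, 0, 91.8, -37.2, -16.9, 0, 0, 91.8, -37.2, -16.9, 0, 0, 91.8, -37.2, -16.9, 0, 0, 91.8, -37.2, -16.9, 0, 0, 91.8, -37.2, -16.9, 0, 0, 91.8, 0, 0, 0, 7, 91.8, 0, 0, 0, 7, 91.8, 0, 0, 0, 0])

```text
time: 3.25
tool_pos: [0.454, -0.3011, 0.2472]
tool_rot: [-3.141, -0.001, 1.575]
contact_force: [0.5, -0.0, -0.3]
opening: 0.0917
```

```bash
python3 - <<'E'
from h import *
p,d,c,s=snap("wrist"); cv2.imwrite("pics/key.png",p[...,::-1]); np.savez("key.npz",p=p,d=d,E=c["extrinsics"])
print(s["time"],s["tool_pos"],np.degrees(s["tool_rot"]),s["contact_force"])
W=cloud(d,c)
# tall things near the key
for lo,hi in((.12,.2),(.08,.1)):
    m=(W[...,2]>lo)&(W[...,2]<hi)&(np.hypot(W[...,0]-.452,W[...,1]+.3)<.06)
    if m.sum()>20:
        r=cv2.minAreaRect(np.argwhere(m)[:,::-1].astype(np.float32)); print(lo,m.sum(),np.nanmedian(W[m],0),r)
E
```

```text
3.25 [ 0.45397272 -0.30110362  0.24721745] [-1.79961587e+02 -4.45492159e-02  9.02338132e+01] [ 0.50647253 -0.02286031 -0.28903214]
0.12 620 [ 0.45663147 -0.29904293  0.13512401] ((321.04705810546875, 193.61178588867188), (26.230201721191406, 23.92930793762207), 85.60128784179688)
0.08 3623 [ 0.45672423 -0.29364424  0.08930896] ((320.8243408203125, 183.44595336914062), (65.92399597167969, 67.56798553466797), 80.53767395019531)
```

View pics/key.png

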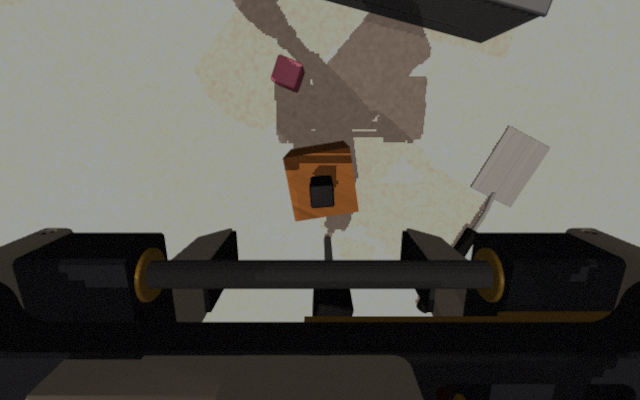

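The small black key sits in the orange stand at about (321,193), with the pink key at (288,73) and the bigger black one beneath the gripper at (330,300). I'll compute the key's pose and redo the slot, using the depth hole.

```bash
python3 - <<'E'
from h import *
def rect(P,lab):
    r=cv2.minAreaRect((P[:,:2]*1000).astype(np.float32)); print(lab,len(P),np.round(r[0],1),np.round(r[1],1),round(r[2],1))
z=np.load("key.npz"); c=camera_info("wrist"); c["extrinsics"]=z["E"]; W=cloud(z["d"],c)
near=np.hypot(W[...,0]-.455,W[...,1]+.3)<.06
m=near&(abs(W[...,2]-.135)<.004); rect(W[m],"keytop"); print(np.nanmedian(W[m],0), W[m].mean(0))
m=near&(abs(W[...,2]-.0893)<.004); rect(W[m],"stand")
z=np.load("slot.npz"); c["extrinsics"]=z["E"]; W=cloud(z["d"],c)
h=(W[...,2]<.106); h[:145]=0;h[232:]=0;h[:,:298]=0;h[:,:345]&=True;h[:,345:]=0
P=np.array([plane(u,v,.11,c) for v,u in np.argwhere(h)]); rect(P,"slot"); print(P.mean(0))
g=z["p"].mean(2).astype(int); print(g[150:230:4,296:346:2])
near=(abs(W[...,2]-.1095)<.004); rect(W[near],"till")
E
```

```text
keytop 563 [ 456.8 -300.8] [22.  22.2] 3.9
[ 0.45665025 -0.30001373  0.13519273] [ 0.45675209 -0.30016071  0.13507881]
stand 3560 [ 456.8 -301. ] [70.2 70.6] 9.7
slot 558 [513.5  22.3] [58.8  9.6] 76.6
[0.51365036 0.02287422 0.11      ]
[[ 70  72  70  72  72  74  73  72  73  72  73  72  73  68  71  72  71  75
   76  72  73  70  73  75  70]
 [ 72  70  70  75  72  74  75  73  75  73  74  70  72  69  73  71  78 103
  105  98 102  91  72  73  73]
 [ 71  69  72  71  70  74  72  72  72  72  72  73  73  71  71  78  99 102
  101 101 101 101 102 104  97]
 [ 71  71  72  74  72  73  70  72  74  71  72  68  70  70  78 100 101  51
   46  63  90 102  99  98 100]
 [ 70  70  72  73  73  73  73  69  71  72  72  70  71  82  97  98  46  58
   41  46  47  49  99 101  81]
 [ 69  69  71  72  69  70  81 116  91  85 110 111  94 118 166  78  58  75
   82  63  54 116 162 126  88]
 [ 60  63  66  66  71  68  72  68  70  71  69  87  98  92  79  77  76  82
   49  58  99  97  75  71  69]
 [ 57  59  61  62  59  59  77  99 101 103  88 134 125  79  76  78  84  63
   65 136 145 109  78  96 107]
 [ 59  57  61  59  58  
[... 581 characters left out ...]
 111 111 112 112 112 112]
 [112 114 117 152 157  76  35  41  38  35  52 147 153 125 110 111 112 112
  108 111 112 110 111 111 111]
 [111 108 155 155  66  38  36  38  39  57 150 153 117 110 110 109 109 109
  112 110 110 109 109 111 111]
 [110 154 155 137  90  45  35  39  74 150 151 114 112 111 111 111 111 110
  109 109 107 111 110 110 109]
 [148 152 147 152 152 158 157 137 152 145 111 113 113 111 111 111 109 109
  106 109 109 111 111 111 110]
 [112 113 117 131 151 152 141 150 145 114 110 110 112 111 112 111 111 109
  109 108 109 108 107 110 109]
 [112 112 113 112 111 108 113 123 112 111 110 108 110 109 109 107 107 109
  107 107 110 109 110 111 110]]
till 48328 [562.5   9.9] [264.3 243.7] 76.6
```

Emit:
jog_arm(rows=[91.8, 0.5, 2.8, 0, 0, 91.8, 0, 0, 0, -3.7, 60, 0, 0, 30, 0, 60, 0, 0, 30, 0, 60, 0, 0, 30, 0, 60, 0, 0, 30, 0, 60, 0, 0, 20, 0, 60, 0, 0, 10, 0, 60, 0, 0, 0, 0], grip_force=40)

```text
time: 4.2
tool_pos: [0.4569, -0.2996, 0.0967]
tool_rot: [-3.14, -0.002, 1.641]
contact_force: [0.3, 0.9, 0.1]
opening: 0.0603
```

Emit:
jog_arm(rows=[40, 0, 0, 0, 0, 30, 0, 0, 0, 0, 26, 0, 0, 0, 0, 22, 0, 0, 0, 0, 18, 0, 0, 0, 0, 15, 0, 0, 0, 0, 15, 0, 0, 0, 0, 15, 0, 0, 0, 0, 15, 0, 0, 0, 0])

```text
time: 5.1
tool_pos: [0.4572, -0.3004, 0.098]
tool_rot: [3.141, 0.0, 1.639]
contact_force: [-0.1, 0.6, 5.2]
opening: 0.0219
```

Emit:
jog_arm(rows=[15, 0, 0, -4, 0, 15, 0, 0, -8, 0, 15, 0, 0, -16, 0, 15, 0, 0, -20, 0, 15, 0, 0, -20, 0, 15, 0, 0, -20, 0, 15, 0, 0, -20, 0, 15, 0, 0, -20, 0, 15, 0, 0, -8, 0, 15, 0, 0, 0, 0])

```text
time: 6.1
tool_pos: [0.4575, -0.3006, 0.2348]
tool_rot: [3.14, 0.002, 1.639]
contact_force: [1.2, -0.3, -0.6]
opening: 0.0217
```

```bash
python3 - <<'E'
from h import *
p,d,c,s=snap("scene"); a,d2,c2,s=snap("wrist")
def px(X):
    E=c["extrinsics"]; q=E[:3,:3].T@(np.array(X)-E[:3,3]); return c["cx"]-c["fx"]*q[0]/q[2], c["cy"]+c["fy"]*q[1]/q[2]
t=s["tool_pos"]; 
g=px(t+[0,0,.0155]); ti=px(t+[0,0,-.0925]); print(s["time"],t,s["contact_force"],g,ti)
u,v=map(int,ti); o=cv2.resize(p[v-75:v+25,u-50:u+50],(400,400))
cv2.imwrite("pics/held.png",np.hstack([o,cv2.resize(a,(640,400))])[...,::-1])
print("to slot",to(.5135,.0223,.232,s))
E
```

```text
6.15 [ 0.45706131 -0.30026074  0.23361104] [-0.40695756 -0.39430987 -0.91389741] (np.float64(191.00674685809236), np.float64(115.91705817293182)) (np.float64(198.4555238720265), np.float64(155.40297696868524))
to slot [318.   78.3   1.6]
```

View pics/held.png

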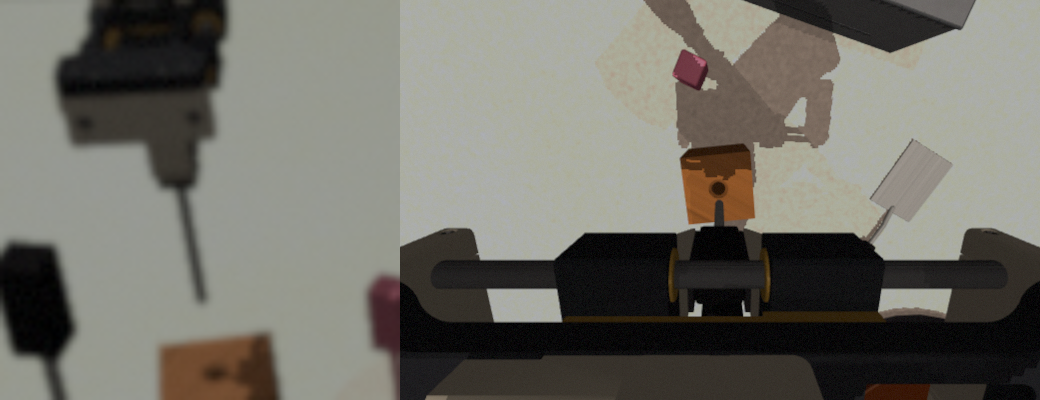

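Key held straight, with the tip where predicted, and the stand hole visible in the wrist view at about (318,188). Next, go above the slot.

Emit:
jog_arm(rows=[15, 31.8, 7.8, 0, 0, 15, 31.8, 7.8, 0, 0, 15, 31.8, 7.8, 0, 0, 15, 31.8, 7.8, 0, 0, 15, 31.8, 7.8, 0, 0, 15, 31.8, 7.8, 0, 0, 15, 31.8, 7.8, 0, 0, 15, 31.8, 7.8, 0, 0, 15, 31.8, 7.8, 0, 0, 15, 31.8, 7.8, 0, 0, 15, 0, 0, 5, 5.8, 15, 0, 0, 10, 5.8, 15, 0, 0, 5, 5.7, 15, 0, 0, 0, 0])

```text
time: 7.6
tool_pos: [0.5123, 0.0225, 0.2118]
tool_rot: [-3.138, 0.0, 1.336]
contact_force: [-0.5, 0.1, -0.2]
opening: 0.0217
```

```bash
python3 - <<'E'
from h import *
p,d,c,s=snap("wrist")
print(s["time"],s["tool_pos"],np.degrees(s["tool_rot"]),s["contact_force"],to(.5135,.0223,.21,s))
np.savez("above.npz",p=p,d=d,E=c["extrinsics"])
cv2.imwrite("pics/above.png",cv2.resize(p[130:290,230:410],(720,640)[:2],interpolation=cv2.INTER_CUBIC)[:600,:,::-1])
E
```

```text
7.6 [0.51225602 0.0224975  0.21178542] [-1.79776423e+02  2.42889512e-02  7.65700514e+01] [-0.46498874  0.11204188 -0.2102831 ] [0.1 1.3 1.8]
```

View pics/above.png

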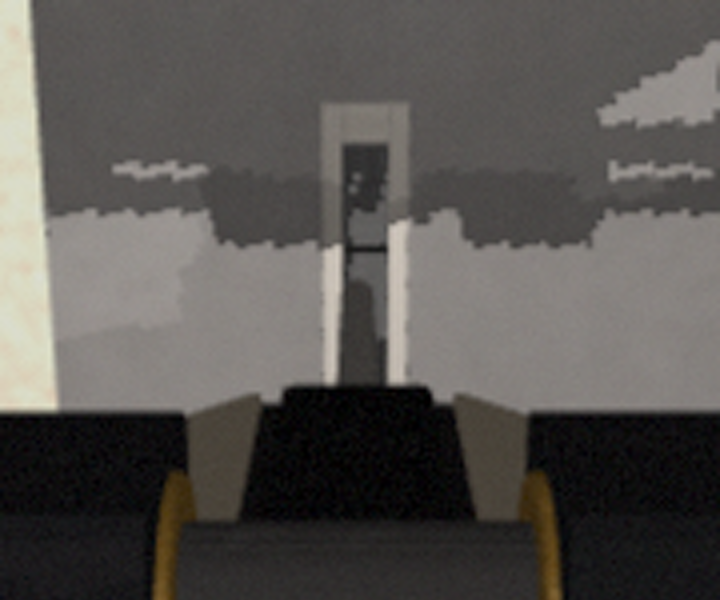

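The tip is about 1.5 mm to the left of the slot's midline, so shift ty +1.4. There is also a dark line inside the slot at crop (366,248), which may be the window's edge. I'll check it against the earlier view to choose where to feel first.

```bash
python3 - <<'E'
from h import *
c=camera_info("wrist"); S=np.array([.5135,.0223]); a=np.radians(-13.4); ys=np.array([-np.sin(a),np.cos(a)])
for f in("above","slot"):
    z=np.load(f+".npz"); c["extrinsics"]=z["E"]; g=cv2.cvtColor(z["p"],cv2.COLOR_RGB2GRAY).astype(np.float32); E=c["extrinsics"]
    out=[]
    for k in range(-34,35,1):
        v=[]
        for w in(-1,0,1):
            X=np.r_[S+ys*k/1000+w*.001*np.array([np.cos(a),np.sin(a)])+ (0 if f=="slot" else 0),.08]
            q=E[:3,:3].T@(X-E[:3,3]); u=c["cx"]-c["fx"]*q[0]/q[2]; r=c["cy"]+c["fy"]*q[1]/q[2]
            v.append(cv2.remap(g,np.float32([[u]]),np.float32([[r]]),cv2.INTER_LINEAR)[0,0])
        out.append(f"{k}:"+"/".join(f"{x:.0f}" for x in v))
    print(f," ".join(out))
E
```

```text
above -34:58/57/57 -33:57/57/58 -32:56/58/59 -31:60/57/57 -30:57/57/56 -29:54/55/55 -28:56/58/60 -27:53/57/60 -26:57/57/56 -25:56/54/58 -24:57/56/59 -23:58/57/55 -22:58/56/56 -21:57/57/56 -20:59/57/55 -19:57/57/55 -18:55/57/57 -17:55/57/56 -16:58/57/56 -15:57/55/57 -14:56/55/57 -13:57/55/58 -12:56/56/58 -11:55/57/59 -10:58/61/67 -9:70/75/81 -8:86/89/92 -7:96/97/95 -6:94/96/94 -5:93/94/94 -4:93/96/95 -3:88/92/89 -2:65/68/67 -1:34/36/36 0:68/67/68 1:94/94/95 2:93/95/94 3:95/95/94 4:96/97/96 5:97/95/96 6:93/93/94 7:92/92/90 8:90/83/74 9:72/60/51 10:44/48/48 11:47/49/50 12:51/49/48 13:63/49/49 14:71/50/47 15:66/52/45 16:77/62/49 17:87/68/52 18:66/58/52 19:49/51/51 20:49/51/50 21:50/52/50 22:49/51/51 23:49/52/50 24:58/61/60 25:87/88/89 26:115/114/117 27:121/119/121 28:119/119/119 29:119/118/119 30:119/117/119 31:118/120/119 32:119/122/120 33:124/123/124 34:114/113/115
slot -34:65/42/37 -33:69/41/39 -32:66/42/38 -31:71/37/36 -30:73/42/36 -29:72/42/38 -28:72/41/39 -27:68/44/41 -26:72/41/41 -25:71/44/39 -24:74/45/46 -23:86/61/62 -22:96/78/76 -21:99/80/78 -20:98/81/77 -19:99/79/76 -18:98/79/77 -17:94/81/77 -16:98/80/75 -15:98/81/77 -14:99/79/76 -13:102/82/77 -12:102/82/80 -11:104/81/77 -10:102/82/78 -9:103/79/77 -8:101/81/77 -7:104/82/80 -6:108/83/78 -5:105/83/78 -4:108/84/79 -3:99/78/73 -2:88/55/53 -1:83/45/42 0:94/69/62 1:106/79/77 2:107/83/79 3:109/81/79 4:98/81/79 5:87/80/79 6:83/78/77 7:83/77/77 8:84/78/79 9:85/81/80 10:86/79/78 11:86/80/78 12:89/79/80 13:103/84/78 14:113/82/77 15:102/75/67 16:88/74/68 17:84/73/74 18:73/60/69 19:70/45/52 20:67/51/55 21:69/48/48 22:70/48/41 23:67/46/41 24:69/46/42 25:70/49/43 26:78/59/61 27:91/87/85 28:98/100/101 29:100/103/104 30:97/102/102 31:98/101/102 32:99/100/102 33:99/100/104 34:99/102/105
```

Emit:
jog_arm(rows=[15, 0, 1.4, 0, 0, 15, 0, 0, 5, 0, 15, 0, 0, 4, 0, 15, 0, 0, 0, 0, 15, 0, 0, 4, 0, 15, 0, 0, 0, 0])

```text
time: 8.25
tool_pos: [0.5144, 0.022, 0.2002]
tool_rot: [-3.141, 0.0, 1.337]
contact_force: [0.9, 0.7, -0.9]
opening: 0.0219
```

Both views place the dark line at y ≈ −1 mm at frame height, with no second line on the minus side. That suggests the window spans about −1 to +17. I'll feel first at +8.

Emit:
jog_arm(rows=[15, 4, 0, 4, 0, 15, 4, 0, 4, 0, 15, 0, 0, 4, 0, 15, 0, 0, 4, 0, 15, 0, 0, 4, 0, 15, 0, 0, 2, 0, 15, 0, 0, 1, 0, 15, 0, 0, 0, 0])

```text
time: 9.05
tool_pos: [0.5165, 0.0297, 0.1777]
tool_rot: [-3.142, -0.0, 1.337]
contact_force: [0.2, 0.8, -0.3]
opening: 0.0219
```

Emit:
jog_arm(rows=[15, 0, 0, 1, 0, 15, 0, 0, 1, 0, 15, 0, 0, 1, 0, 15, 0, 0, 0, 0])

```text
time: 9.45
tool_pos: [0.5164, 0.0297, 0.1746]
tool_rot: [-3.141, -0.0, 1.337]
contact_force: [-0.3, 0.3, -1.1]
opening: 0.0217
```

Emit:
jog_arm(rows=[15, 0, 0, 1, 0, 15, 0, 0, 1, 0, 15, 0, 0, 0, 0])

```text
time: 9.75
tool_pos: [0.5164, 0.0297, 0.1726]
tool_rot: [-3.141, -0.0, 1.337]
contact_force: [0.5, 0.6, -0.7]
opening: 0.0218
```

Emit:
jog_arm(rows=[15, 0, 0, 1, 0, 15, 0, 0, 1, 0, 15, 0, 0, 0, 0])

```text
time: 10.05
tool_pos: [0.5164, 0.0297, 0.1706]
tool_rot: [-3.141, -0.0, 1.337]
contact_force: [-0.0, -0.4, -0.5]
opening: 0.0221
```

Emit:
jog_arm(rows=[15, 0, 0, 1, 0, 15, 0, 0, 1, 0, 15, 0, 0, 0, 0])

```text
time: 10.35
tool_pos: [0.5165, 0.0297, 0.1687]
tool_rot: [3.141, -0.0, 1.337]
contact_force: [1.5, 0.4, 0.5]
opening: 0.0216
```

Emit:
jog_arm(rows=[15, 0, 0, 1, 0, 15, 0, 0, 1, 0, 15, 0, 0, 0, 0])

```text
time: 10.65
tool_pos: [0.5166, 0.0297, 0.1672]
tool_rot: [3.141, -0.0, 1.337]
contact_force: [-1.9, -0.3, 3.9]
opening: 0.0219
```

Contact came at tab height with about 4 N, and nothing was felt at frame height. It's the tab, so press gently.

Emit:
jog_arm(rows=[15, 0, 0, 1, 0, 15, 0, 0, 1, 0, 15, 0, 0, 1, 0, 15, 0, 0, 0, 0])

```text
time: 11.05
tool_pos: [0.5166, 0.0297, 0.1642]
tool_rot: [3.141, -0.0, 1.337]
contact_force: [-0.6, -0.0, 4.8]
opening: 0.0217
```

Emit:
jog_arm(rows=[15, 0, 0, 1, 0, 15, 0, 0, 1, 0, 15, 0, 0, 1, 0, 15, 0, 0, 0, 0])

```text
time: 11.45
tool_pos: [0.5167, 0.0297, 0.1613]
tool_rot: [3.141, -0.0, 1.337]
contact_force: [-1.0, 0.3, 5.9]
opening: 0.0219
```

```bash
cat > dr.py <<'E'
from h import *
p,d,c,s=snap("top"); W=cloud(d,c); z=np.load("top0.npz"); 
print(s["time"],s["tool_pos"],s["contact_force"], "changed px front strip", (np.abs(p.astype(int)-z["p"]).sum(2)[225:275,245:350]>60).sum())
np.savez("top1.npz",p=p,d=d)
E
python3 dr.py
```

```text
11.45 [0.51667311 0.02974776 0.16128468] [-1.04912131  0.31124738  5.92707071] changed px front strip 2872
```

Emit:
jog_arm(rows=[15, 0, 0, 1, 0, 15, 0, 0, 0.5, 0, 15, 0, 0, 0, 0])

```text
time: 11.8
tool_pos: [0.5167, 0.0297, 0.1594]
tool_rot: [3.141, -0.0, 1.337]
contact_force: [-0.1, 0.4, 3.4]
opening: 0.0216
```

Emit:
jog_arm(rows=[15, 0, 0, 0.5, 0, 15, 0, 0, 0.5, 0, 15, 0, 0, 0, 0])

```text
time: 12.1
tool_pos: [0.5167, 0.0297, 0.1582]
tool_rot: [3.141, -0.0, 1.337]
contact_force: [0.4, -0.5, 3.5]
opening: 0.022
```

```bash
python3 - <<'E'
from h import *
p,d,c,s=snap("wrist"); q,e,c2,_=snap("top"); W=cloud(e,c2)
print(s["time"],s["tool_pos"],s["contact_force"])
a=np.radians(-13.4); ex=np.array([np.cos(a),np.sin(a)]); ey=np.array([-ex[1],ex[0]])
L=W[...,:2]-np.array([.5625,.0099]); X=L@ex; Y=L@ey
m=(abs(Y)<.12)&(X<-.125)&(X>-.2)&(W[...,2]>.05)&(W[...,2]<.13)
print(m.sum(), np.percentile(X[m],[1,50]) if m.sum() else '')
cv2.imwrite("pics/open.png",np.hstack([cv2.resize(p[60:320],(400,400))*0+cv2.resize(p,(400,400)),cv2.resize(q[120:280,220:380],(400,400))])[...,::-1])
E
```

```text
12.1 [0.51667869 0.02970221 0.15823707] [ 0.35815939 -0.51189936  3.54379323]
76 [-0.16723734 -0.16529863]
```

View pics/open.png

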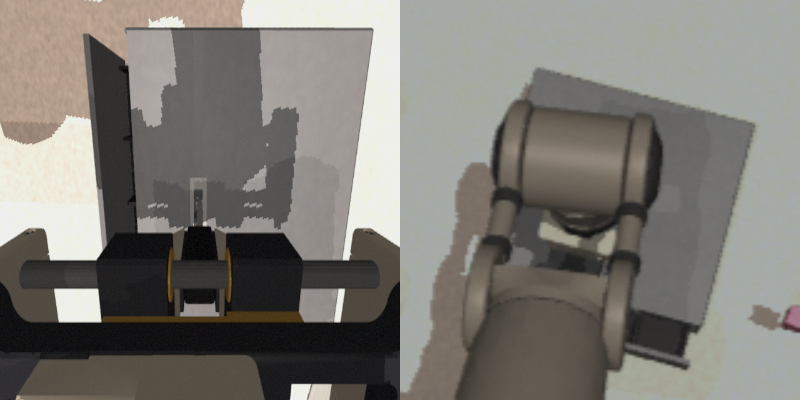

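The force dropped from 5.9 to 3.4 N and the drawer is out by about 45 mm, visible in both views. Draw the key out.

Emit:
jog_arm(rows=[15, 0, 0, -2, 0, 15, 0, 0, -6, 0, 15, 0, 0, -10, 0, 15, 0, 0, -10, 0, 15, 0, 0, -10, 0, 15, 0, 0, -10, 0, 15, 0, 0, -10, 0, 15, 0, 0, -15, 0, 15, 0, 0, -4, 0, 15, 0, 0, 0, -5.8, 15, 0, 0, 0, -5.8, 15, 0, 0, 0, -5.7, 15, 0, 0, 0, 0])

```text
time: 13.5
tool_pos: [0.5163, 0.0297, 0.235]
tool_rot: [-3.141, -0.0, 1.64]
contact_force: [0.1, 1.2, -0.7]
opening: 0.0216
```

```bash
python3 -c "
from h import *
s=observe(); print(s['time'],s['tool_pos'],np.degrees(s['tool_rot']),s['contact_force'],to(.4571,-.3005,.232,s))"
```

```text
13.5 [0.51632002 0.02970271 0.23504038] [-1.79972251e+02 -8.79340076e-03  9.39494920e+01] [ 0.05798691  1.19064777 -0.71077135] [-325.3  -81.8    3. ]
```

Emit:
jog_arm(rows=[15, -32.5, -8.2, 0, 0, 15, -32.5, -8.2, 0, 0, 15, -32.5, -8.2, 0, 0, 15, -32.5, -8.2, 0, 0, 15, -32.5, -8.2, 0, 0, 15, -32.5, -8.2, 0, 0, 15, -32.5, -8.2, 0, 0, 15, -32.5, -8.2, 0, 0, 15, -32.5, -8.2, 0, 0, 15, -32.5, -8.2, 0, 0, 15, 0, 0, 15, 0, 15, 0, 0, 15, 0, 15, 0, 0, 3, 0, 15, 0, 0, 0, 0])

```text
time: 14.9
tool_pos: [0.4566, -0.2999, 0.2018]
tool_rot: [-3.141, -0.001, 1.638]
contact_force: [-0.1, -0.4, -1.3]
opening: 0.0217
```

```bash
python3 - <<'E'
from h import *
p,d,c,s=snap("wrist")
print(s["time"],s["tool_pos"],np.degrees(s["tool_rot"]),s["contact_force"],to(.4571,-.3005,.2,s))
cv2.imwrite("pics/above2.png",cv2.resize(p[140:280,240:400],(640,560),interpolation=cv2.INTER_CUBIC)[...,::-1])
E
```

```text
14.9 [ 0.45664608 -0.29985253  0.20181835] [-1.79950327e+02 -5.95994381e-02  9.38243058e+01] [-0.06549707 -0.43732695 -1.27399007] [-0.7  0.4  1.8]
```

View pics/above2.png

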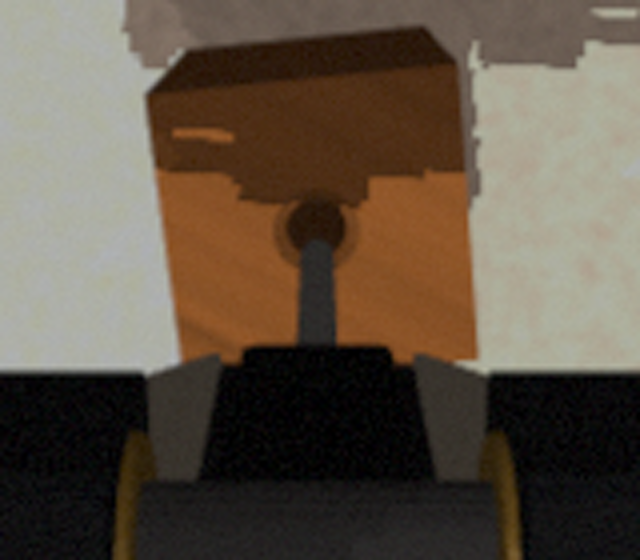

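The rod lines up with the hole (rod x≈317, hole x≈316). Insert it.

Emit:
jog_arm(rows=[15, -0.6, 0.3, 5, 0, 15, 0, 0, 8, 0, 15, 0, 0, 8, 0, 15, 0, 0, 8, 0, 15, 0, 0, 0, 0])

```text
time: 15.45
tool_pos: [0.4565, -0.3001, 0.1716]
tool_rot: [-3.14, -0.002, 1.639]
contact_force: [0.5, -0.6, -1.2]
opening: 0.0218
```

Emit:
jog_arm(rows=[15, 0, 0, 12, 0, 15, 0, 0, 12, 0, 15, 0, 0, 12, 0, 15, 0, 0, 12, 0, 15, 0, 0, 12, 0, 15, 0, 0, 8, 0, 15, 0, 0, 2, 0, 15, 0, 0, 2, 0, 15, 0, 0, 0, 0])

```text
time: 16.35
tool_pos: [0.4573, -0.3008, 0.1013]
tool_rot: [3.141, 0.0, 1.639]
contact_force: [-0.9, 0.1, -0.6]
opening: 0.0218
```

Emit:
jog_arm(rows=[15, 0, 0, 1, 0, 15, 0, 0, 1, 0, 15, 0, 0, 0.5, 0, 15, 0, 0, 0, 0])

```text
time: 16.75
tool_pos: [0.4572, -0.3007, 0.0987]
tool_rot: [3.141, -0.0, 1.639]
contact_force: [0.1, 0.3, -0.0]
opening: 0.0221
```

Emit:
jog_arm(rows=[15, 0, 0, 0.5, 0, 15, 0, 0, 0.5, 0, 15, 0, 0, 0, 0])

```text
time: 17.05
tool_pos: [0.4572, -0.3008, 0.098]
tool_rot: [3.141, 0.0, 1.639]
contact_force: [-0.4, 0.7, 2.0]
opening: 0.022
```

Seated: contact at TCP z 0.098, the same as at the grasp. Release and withdraw.

Emit:
jog_arm(rows=[24, 0, 0, 0, 0, 30, 0, 0, 0, 0, 45, 0, 0, 0, 0, 60, 0, 0, 0, 0, 60, 0, 0, 0, 0])

```text
time: 17.55
tool_pos: [0.4572, -0.3007, 0.0976]
tool_rot: [-3.142, -0.0, 1.639]
contact_force: [0.3, 0.3, 0.3]
opening: 0.0496
```

Emit:
jog_arm(rows=[60, 0, 0, -8, 0, 60, 0, 0, -20, 0, 60, 0, 0, -30, 0, 60, 0, 0, -30, 0, 60, 0, 0, -30, 0, 60, 0, 0, -30, 0, 60, -30, 0, 0, 0, 60, -30, 0, 0, 0, 60, 0, 0, 0, 0])

```text
time: 18.45
tool_pos: [0.461, -0.3635, 0.2461]
tool_rot: [3.141, 0.002, 1.637]
contact_force: [-0.1, 0.0, 0.1]
opening: 0.0601
```

```bash
python3 - <<'E'
from h import *
p,d,c,s=snap("wrist"); q,e,c2,_=snap("top"); sc=snap("scene")[0]
print(s["time"],s["tool_pos"],s["opening"],s["contact_force"])
W=cloud(d,c); near=np.hypot(W[...,0]-.4568,W[...,1]+.3006)<.03
m=near&(W[...,2]>.12); print("key top z",np.nanmedian(W[m][:,2]),cv2.minAreaRect((W[m][:,:2]*1000).astype(np.float32)))
V=cloud(e,c2); a=np.radians(-13.4); ex=np.array([np.cos(a),np.sin(a)]); L=V[...,:2]-np.array([.5625,.0099]); X=L@ex; Y=L@np.array([-ex[1],ex[0]])
m=(abs(Y)<.12)&(X<-.125)&(X>-.2)&(V[...,2]>.05)&(V[...,2]<.13); print("drawer front X",np.percentile(X[m],[2,50]),m.sum())
z=np.load("top0.npz")["p"]
for n,(x0,x1,y0,y1) in dict(jar=(180,222,225,260),mug=(178,216,145,184),slicer=(386,480,144,198)).items():
    A=cv2.cvtColor(z[y0:y1,x0:x1],7).astype(np.float32);B=cv2.cvtColor(q[y0:y1,x0:x1],7).astype(np.float32); print(n,cv2.phaseCorrelate(A,B),abs(A-B).mean())
cv2.imwrite("pics/final.png",np.vstack([q[60:280,100:500],sc[120:300,100:500]])[...,::-1].repeat(1,0))
E
```

```text
18.45 [ 0.46100463 -0.36349064  0.24610826] 0.06008532435037236 [-0.13521805  0.04826061  0.13925231]
key top z 0.13519118977553876 ((457.4489440917969, -301.4251708984375), (21.624637603759766, 21.004472732543945), 3.9972739219665527)
drawer front X [-0.16797512 -0.16498936] 191
jar ((0.5281035179552944, -0.0263211335216873), 1.0040947258472444) 19.217007
mug ((0.021834890911897276, 0.023859441614852983), 0.999269918166101) 17.078272
slicer ((-0.17963318043543808, -0.023706011409615257), 0.40191125060305183) 25.982664
```

View pics/final.png

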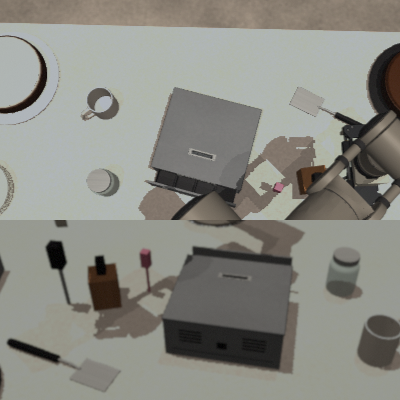

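The key is home: its top is at z 0.135, as it was at the start. The drawer is open, and the jar, mug, slicer and spare keys look untouched.

```bash
python3 -c "
from cell import hand_in; print(hand_in())"
```

```text
the job is handed in; nothing more can be done
None
```

The drawer is open, the key is back home in its stand, and the job is handed in at about 18.5 s of the 64 s allowed.

- **Finding the tab:** I put the rod into the slot 8 mm to the +y side of its centre. A dark line inside the slot, seen in two camera views, suggested the window was there. Nothing was felt at frame height and first contact was at tab height, so no sliding search was needed.
- **Pressing it:** The highest force read was about 6 N. It then fell to 3.4 N as the catch let go. I read the force only at the end of each short step.
- **Key:** Its top reads z = 0.135 m, the same as before, and it is within about 1 mm and 0.1° of its starting pose. The gripper is clear and touching nothing.
- **Drawer:** The front stands about 45 mm out.
- **Bystanders:**
  - The mug matched to a few hundredths of a pixel between the first and last top views.
  - The jar showed a 0.5 px shift (about 1.5 mm). I put that down to changed shadows, as the arm stayed well clear of it.
  - The slicer's match was weak because the arm partly hid it from above, but it looks unmoved in the scene view.

The one disagreement was the key's x position, where the top camera read about 4 mm less than the wrist camera. I used the wrist camera, and the grasp and insertion agreed with it.

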